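Set the inflation selector to the yellow preset and start it

TASK

Set the bench tyre inflator to its yellow preset: push the upright orange tab of the round selector round with your fingertips until its pointer stands squarely at the yellow dot, and only then press the green start button fully down and let it come up again. Push the tab from the side with the outside of the fingers, never take it between them, and leave the wheel nuts, crayon, screwdriver and hammer where they are.

Things in the scene. Friction and masses are not known exactly. Their poses are not given: they have to be found in the camera images.
- selector: Round grey housing of the selector with a black top face, fixed to the bench. 170 mm across at its 8 mm high foot, 162 mm above, 44.5 mm high. Origin: centre of its underside, on the dial's axis. Its -x axis points at the white park dash on the rim; a brass air union sticks out 112 mm from the axis on the +x side.
- dial (a joint): Angle of the selector's dial about the housing's upright axis, rad, positive counter-clockwise seen from above. 0: tab at the white park dash; it starts within 0.3 of that. The coloured dots lie at -0.785, 0.785 and 1.571. The dial has no clicks or spring: about 2.5 N of steady friction at the tab, and it stays where it is left. Hard end stops at -0.93 and 1.72.
- tab (a point): Centre of the upright orange tab on the dial, 42 mm from the axis and 74 mm above the bench. The tab is 20 mm long radially, 8 mm thick round the circle and spans the heights 54 to 94 mm; below 58 mm it stands on a dark foot 14 mm thick. It turns with the dial.
- pointer (a point): Point on the tab's centre line produced outwards, 70 mm from the axis, at the level of the black top face: where the orange pointer nose points. It turns with the dial and lies over a coloured dot when the dial is set there.
- dot_yellow: Yellow round dot, 16 mm across, on the black rim of the housing 70 mm from the axis: the wanted preset. It may be at any of the dial angles -0.785, 0.785 or 1.571. Origin: its centre, on its underside.
- dot_blue: Blue dot of the same size on the same circle, another preset.
- dot_red: Red dot of the same size on the same circle, another preset.
- start (a joint): Travel of the green start button, m: 0 up, 0.006 fully down. It goes straight down and springs back; fully down takes 5 N.
- start_top (a point): Centre of the top of the green start button (round, 32 mm across), 22 mm above the bench when up, in a round black housing 48 mm across and 12 mm high that stands fixed on the bench to the left of the selector. Moves down with the button.
- wheel_nut_0: Silver wheel nut, 25 x 25 x 32 mm, standing loose on the bench; leave alone.
- wheel_nut_1: Silver wheel nut, 25 x 25 x 32 mm, standing loose on the bench; leave alone.
- wheel_nut_2: Silver wheel nut, 25 x 25 x 32 mm, standing loose on the bench; leave alone.
- tyre_crayon_0: Blue and yellow tyre crayon, 14 x 85 x 12 mm, lying loose; leave alone.
- driver_red: Screwdriver with a red handle, 28 x 195 x 27 mm, lying loose; leave alone.
- hammer: Hammer with a wooden handle, 74 x 268 x 25 mm, lying loose at the back; leave alone.
- dial_axis (a point): Point on the dial's upright axis at the level of the black top face, 44.5 mm above the bench. The aluminium dial is 112 mm across, its top 53 mm above the bench; a dark hub in its middle, 36 mm across, rises to 61 mm.

How it is judged:
On the way, in this order (a step that is already met when the one before it is completed fails the run):
1. the pointer stands at the yellow dot (horizontal distance between pointer and dot_yellow below 0.008 m and value of joint start below 0.002 m), for 0.2 s.
2. the start button is pressed fully down (value of joint start above 0.0048 m), for 0.05 s.
At the end, for the whole second after the job is handed in: The dial is at rest with its pointer within 8 mm of the yellow dot's centre (about 6.5 degrees), and the start button has been pressed at least 4.8 mm and is up again (within 2 mm) (all of step 1 and velocity of joint dial between -0.05 and 0.05 rad/s); the robot touches nothing.
It fails at once if the start button is pressed while the tab is not at the yellow dot (value of joint start above 0.003 m and horizontal distance between pointer and dot_yellow above 0.012 m).
It fails at once if the tab is taken between the fingers (horizontal distance between the grasp point and tab below 0.008 m and z of the grasp point in the frame of tab below 0.03 m).
It fails at once if a loose bystander is lifted or shoved more than 2 cm (distance of any of wheel_nut_0, wheel_nut_1, wheel_nut_2, tyre_crayon_0, driver_red, hammer from where it was at the start of the episode above 0.02 m).
It also fails if it takes over 64 s, if anything falls off the work surface, if the arm or the gripper's body presses on something with over 40 N, if the wrist force passes 120 N, or if a joint passes its speed limit or range.

ROBOT

A 6-joint arm with a two-finger parallel gripper is mounted at the origin on a cart in front of the work surface, level with it; the furniture and walls round the work are solid. World frame = base frame: x ahead of the robot, y to its left, z up, the work surface at z = 0. Lengths are in m, angles in rad, forces in N, time in s.
With the tool pointing down it reaches from about 0.35 to 0.875 m from the base axis. Payload 4.2 kg.
Tool frame: the origin (TCP) lies on the centre line of the jaws, within the pads' length; the fingertips stand 11 mm ahead of it and the grasp point (between the pads) lies 8 mm behind it (manip.finger_overhang is the z of the fingertips in the tool frame, in m); z points along the fingers, y is the direction in which the jaws open and shut (so a half turn about z gives the same grasp; the last joint's range is limited). The gripper opens to 85 mm and grips with 20 to 120 N. Pads are 22 mm wide; open, the fingers measure 114 mm over their backs; the gripper's body (76 mm by 85 mm) begins 54 mm behind the grasp point. The pads swing forward as they close: fully open they stand 13 mm farther back than shut.
Start: joints at [1.523, 0.385, 0.008, 0, -1.194, -0.259], TCP at [0.189, 0.596, 0.242] pointing down, gripper open.
Joint ranges: [-3.14, 3.14], [-1.21, 2.06], [-1.07, 1.41], [-3.16, 2.05], [-2.99, -0.16], [-3.1, 3.1]. Speed limits (rad/s): [2.79, 2.79, 3.14, 3.14, 3.14, 3.14].

INTERFACE

Orientations are given as a unit quaternion [x, y, z, w].
In Python, from cell import manip gives the robot as it stands.
- The arm moves only by the tool jog_arm, never from a script. Its argument "increments" is a list of rows, each a list of 3 entries, a list of its own where there are three numbers: the shift along the world's x, y, z in cm, then the turn, a rotation vector about the world's x, y, z in rad, then the opening, from 0 (shut) to 1 (fully open). In form: [[[x, y, z], [rx, ry, rz], claw], ...]. A call has 1 to 5 rows; each row is the pose to reach, as a shift and turn from the pose commanded when the call began; what a row does not reach only later rows make up. A row lasts 1/10 s, in which the tool goes at most 50 mm and 8.59 degrees, less where a joint would pass 70% of its speed; a pose out of reach is approached as far as the arm can. A call with a gripper value outside its range is refused whole. The fingers move at their own pace and stop on an object; "grip_force" is the grip in N (left out, the last holds). Time passes only in rows, so rows that repeat a pose let the fingers close. It gives the time, the measured TCP pose, the force and the opening at its end, in the units of the state.
- manip.read_state(): the state, without advancing time (a new reading comes with each control period).
- manip.grab_frame(name): name is "side" or "top"; returns the picture (384x512x3 uint8, red, green, blue); there is no depth.
- manip.camera_model(name): a dict with "vfov" (degrees; the focal length in pixels is half the picture's height over the tangent of half this angle, whatever the lens; pixels are square), "cx", "cy" (the principal point, pixels), "camera_from_world" (4x4, takes a point from world to camera coordinates). Camera axes: x right, y down, z forward; pixel columns grow to the right and rows downward; lengths in m; the calibration is good to about 2 mm. A picture is of the moment at which its call begins. camera_model takes no time and is no camera call.
- manip.close_job(): hands the job in, once; it reports no verdict.
The state is a dict: "clock": time; "joint_positions": joint angles; "qvel": joint speeds; "effort": joint torques, N m; "ee_pos": TCP position; "orientation": TCP orientation; "contact_force": force on the tool from outside, world axes, zero at the start; "wrist_torque": the same for the moment, N m; "gripper_width": opening from 0.0 (shut) to 1.0 (fully open).
Only numpy, scipy, OpenCV 4.12 (cv2) and the standard library are available. Lean on these libraries where they do the work, as an engineer would, in place of code of your own. Each camera call takes 0.05 s, during which the arm holds its last target.

## Working session

There is one attempt and no reset: what is moved stays moved. The work goes in short steps, Python scripts to look and compute and a tool call to move; the robot and the scene stay as the last step left them, time stands still between calls to the robot, and variables do not carry over. Pictures are saved under pics/ and viewed, and the job is handed in when it is done.

Besides the shell and the picture viewer there is one more tool, called after "Emit:" in YAML: its name, and indented under it one key for each argument. jog_arm: Moves the arm, as the interface text tells. Its arguments: {"type":"object","properties":{"increments":{"type":"array","items":{"type":"array"}},"grip_force":{"type":"number"}},"required":["increments"]}

```bash
mkdir -p pics; ls; cat > h.py <<'E'
import numpy as np,cv2
from cell import manip
def save(n,f,crop=None,s=1):
    im=manip.grab_frame(n) if isinstance(n,str) else n
    if crop: im=im[crop[1]:crop[3],crop[0]:crop[2]]
    if s!=1: im=cv2.resize(im,None,fx=s,fy=s,interpolation=cv2.INTER_CUBIC)
    cv2.imwrite(f,im[...,::-1])
def K(n):
    m=manip.camera_model(n);f=192/np.tan(np.radians(m['vfov'])/2)
    return f,m['cx'],m['cy'],np.array(m['camera_from_world'])
def proj(n,p):
    f,cx,cy,T=K(n);c=T[:3,:3]@np.array(p)+T[:3,3];return np.array([cx+f*c[0]/c[2],cy+f*c[1]/c[2]])
def back(n,u,v,z):
    f,cx,cy,T=K(n);R=T[:3,:3];o=-R.T@T[:3,3];d=R.T@np.array([(u-cx)/f,(v-cy)/f,1]);return o+d*(z-o[2])/d[2]
E
python3 - <<'E'
from h import *
for n in('top','side'):
    im=manip.grab_frame(n);np.save(n+'0.npy',im);save(im,f'pics/{n}0.png',s=1.5);print(manip.camera_model(n))
print(manip.read_state(),manip.finger_overhang)
E
```

```text
pics
{'vfov': 50.69890033378812, 'cx': 256.0092727251911, 'cy': 193.8402053138037, 'camera_from_world': array([[-9.79628364e-02, -9.95190065e-01,  1.28666022e-04,
         2.43009193e-01],
       [-9.73659602e-01,  9.58167079e-02, -2.06896441e-01,
         5.55119175e-01],
       [ 2.05888954e-01, -2.03934391e-02, -9.78362840e-01,
         8.35954346e-01],
       [ 0.00000000e+00,  0.00000000e+00,  0.00000000e+00,
         1.00000000e+00]])}
{'vfov': 44.61974131504476, 'cx': 252.30693734067933, 'cy': 189.5505905022075, 'camera_from_world': array([[ 0.99976335, -0.00111281, -0.02172557, -0.57173824],
       [-0.01835713, -0.57903461, -0.81509627,  0.19796674],
       [-0.01167281,  0.8153022 , -0.57891801,  0.78708353],
       [ 0.        ,  0.        ,  0.        ,  1.        ]])}
{'clock': 0.1, 'joint_positions': array([ 1.52260143e+00,  3.85481476e-01,  6.74207774e-03, -4.02371454e-04,
       -1.19401857e+00, -2.58593434e-01]), 'qvel': array([ 4.03756691e-05,  6.27861889e-04,  1.95662940e-03,  1.70799512e-03,
       -4.52067498e-04, -6.03708077e-04]), 'effort': array([ 5.04922730e-05, -3.93317556e+01,  1.88931262e+01,  4.19806749e+00,
       -2.57584004e-03,  9.96883728e-06]), 'ee_pos': array([0.18859258, 0.59533249, 0.24132672]), 'orientation': array([ 9.88246332e-01, -1.52866574e-01, -8.29757761e-05,  9.95033263e-04]), 'contact_force': array([ 0.95114228,  1.19246662, -0.24828148]), 'wrist_torque': array([ 0.02045537, -0.00086651, -0.05916581]), 'gripper_width': 1.0006703600439104} 0.011
```

View pics/top0.png

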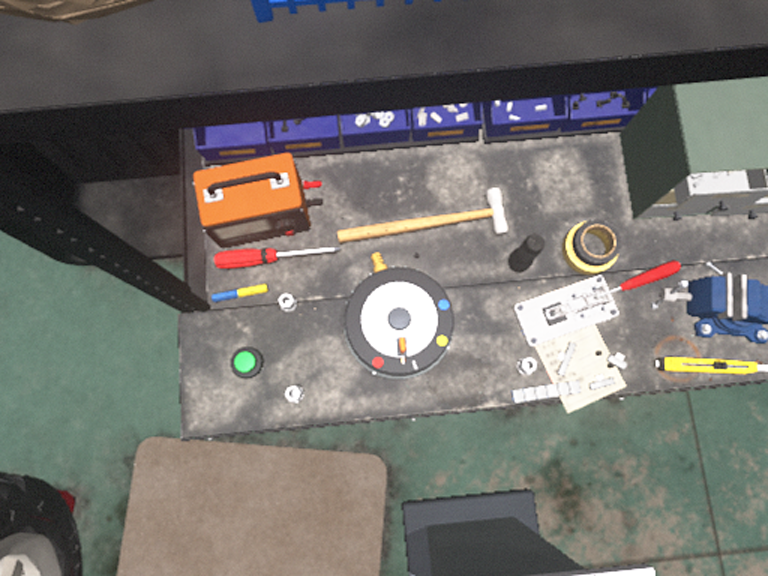

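View pics/side0.png

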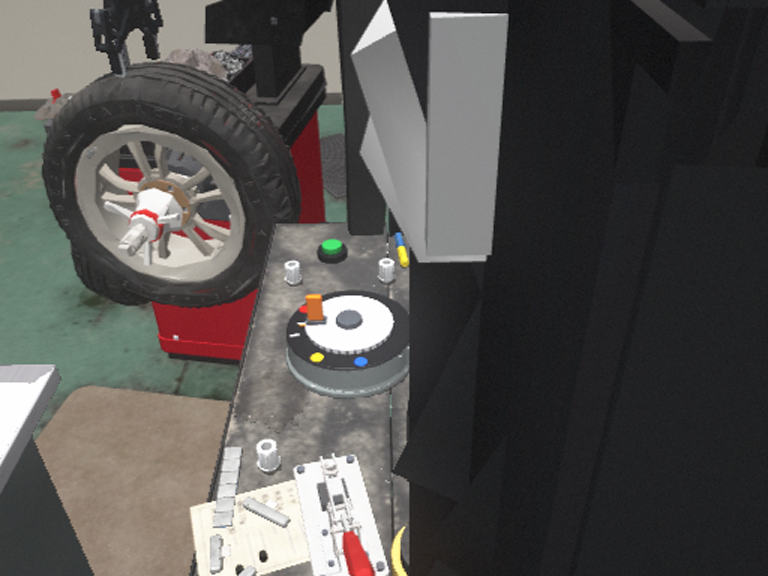

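The top view shows the selector at about (400,320)/1.5, tab pointing toward the robot, yellow dot at (442,341)/1.5, and the button at (246,362)/1.5. I'll enlarge it.

```bash
python3 - <<'E'
from h import *
im=np.load('top0.npy'); save(im,'pics/c1.png',(220,165,310,255),6)
save(im,'pics/c2.png',(130,160,220,280),5)
im=np.load('side0.npy'); save(im,'pics/c3.png',(170,140,290,280),4)
E
```

```text
(no output)
```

View pics/c1.png

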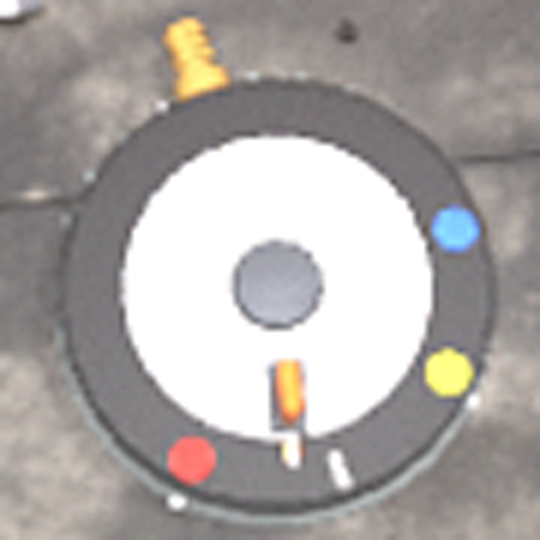

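View pics/c2.png

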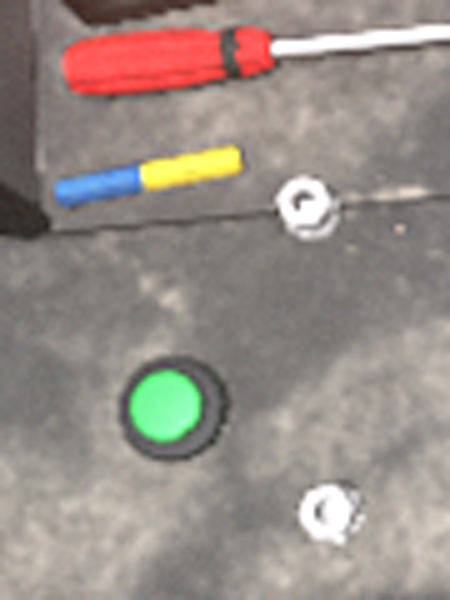

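View pics/c3.png

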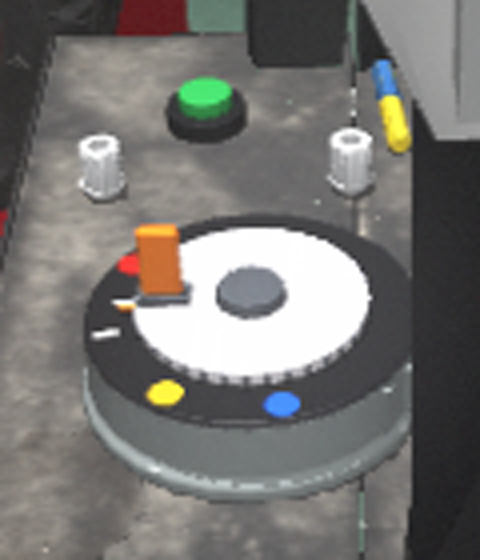

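```bash
python3 - <<'E'
from h import *
def b(n,x0,y0,s,px,py,z): return back(n,x0+(px+.5)/s-.5,y0+(py+.5)/s-.5,z)[:2].round(4)
t=lambda px,py,z:b('top',220,165,6,px,py,z)
d={k:t(*v) for k,v in dict(hub=(278,284,.061),blue=(455,229,.0445),yel=(449,373,.0445),red=(191,460,.0445),dash=(340,469,.0445),nose=(291,450,.046),tabtop_in=(288,362,.094),tabtop_out=(291,415,.074)).items()}
s=lambda px,py,z:b('side',170,140,4,px,py,z)
e={k:s(*v) for k,v in dict(hub=(251,284,.061),blue=(282,404,.0445),yel=(165,393,.0445),dash=(106,334,.0445),nose=(122,305,.046),btn=(206,92,.022),n1=(101,145,.032),n2=(351,138,.032),tab=(158,229,.094)).items()}
c=lambda px,py,z:b('top',130,160,5,px,py,z)
g={k:c(*v) for k,v in dict(btn=(166,405,.022),n1=(328,512,.032),n2=(304,204,.032)).items()}
print(d);print(e);print(g)
# circle through dots w/ known radius
from scipy.optimize import least_squares
for D,ks in ((d,{'blue':1.571,'yel':.785,'red':-.785}),(e,{'blue':1.571,'yel':.785})):
    f=lambda p:np.concatenate([p[:2]+.07*np.array([np.cos(np.pi+p[2]+a),np.sin(np.pi+p[2]+a)])-D[k] for k,a in ks.items()])
    r=least_squares(f,[*D['hub'],0]);print(r.x,r.fun.round(4))
    p=r.x
    for k in('hub','dash','nose'):
        v=D[k]-p[:2];print(k,np.hypot(*v),(np.arctan2(v[1],v[0])-np.pi-p[2]+np.pi)%(2*np.pi)-np.pi)
E
```

```text
{'hub': array([0.5335, 0.17  ]), 'blue': array([0.5503, 0.1017]), 'yel': array([0.4971, 0.1103]), 'red': array([0.4747, 0.2076]), 'dash': array([0.4661, 0.1539]), 'nose': array([0.4746, 0.171 ]), 'tabtop_in': array([0.5005, 0.1707]), 'tabtop_out': array([0.4843, 0.1708])}
{'hub': array([0.5357, 0.1703]), 'blue': array([0.5511, 0.1036]), 'yel': array([0.4979, 0.1124]), 'dash': array([0.467 , 0.1551]), 'nose': array([0.4729, 0.1749]), 'btn': array([0.4996, 0.4042]), 'n1': array([0.4457, 0.335 ]), 'n2': array([0.5842, 0.3374]), 'tab': array([0.4942, 0.1705])}
{'btn': array([0.4977, 0.4052]), 'n1': array([0.4427, 0.3346]), 'n2': array([0.5812, 0.3362])}
[0.53426667 0.17003745 0.22728657] [-0.0002  0.0001  0.0001  0.0004  0.0002 -0.0005]
hub 0.0007675855762007755 -0.17847208897450972
dash 0.07005078516549025 0.005169195319057351
nose 0.05967443464634742 -0.24341721923783055
[0.53505282 0.1717966  0.22886714] [-0.0002  0.      0.0002 -0.    ]
hub 0.001630539617429749 1.7500766452076295
dash 0.07007113025942323 0.011728115375509773
nose 0.06223025382732653 -0.2787574127176846
```

Emit:
jog_arm:
  increments:
    - [[3, -3.8, 0], [0, 0, 0.06], 0]
    - [[6, -7.6, 0], [0, 0, 0.12], 0]
    - [[9, -11.4, 0], [0, 0, 0.18], 0]
    - [[12, -15.2, 0], [0, 0, 0.24], 0]
    - [[15, -19, 0], [0, 0, 0.3], 0]
  grip_force: 40

```text
clock: 0.6
ee_pos: [0.3394, 0.4039, 0.242]
orientation: [1.0, -0.002, -0.0, 0.0]
contact_force: [1.6, 0.4, 0.4]
gripper_width: 0.144
```

Emit:
jog_arm:
  increments:
    - [[3, -3.8, 0], [0, 0, 0], 0]
    - [[6, -7.6, 0], [0, 0, 0], 0]
    - [[9, -11.4, 0], [0, 0, 0], 0]
    - [[12, -15.2, -1], [0, 0, 0], 0]
    - [[15.3, -19, -2], [0, 0, 0], 0]

```text
clock: 1.1
ee_pos: [0.4916, 0.215, 0.2225]
orientation: [1.0, -0.003, 0.0, -0.0]
contact_force: [0.2, 0.4, 0.6]
gripper_width: 0.003
```

```bash
python3 - <<'E'
from h import *
im=manip.grab_frame('top');save(im,'pics/t1.png',s=1.5)
im=manip.grab_frame('side');save(im,'pics/s1.png',s=1.5)
s=manip.read_state();print({k:np.round(v,3) for k,v in s.items()})
E
```

```text
{'clock': np.float64(1.2), 'joint_positions': array([ 0.709,  0.254, -0.241, -0.   , -1.08 ,  0.847]), 'qvel': array([ 0.08 , -0.023,  0.004, -0.013, -0.006, -0.057]), 'effort': array([ -1.269, -31.456,  18.258,   4.197,   0.059,   0.271]), 'ee_pos': array([0.492, 0.212, 0.22 ]), 'orientation': array([ 1.   , -0.007, -0.002,  0.001]), 'contact_force': array([-1.234,  0.287,  0.134]), 'wrist_torque': array([-0.033,  0.066,  0.008]), 'gripper_width': np.float64(-0.003)}
```

View pics/t1.png

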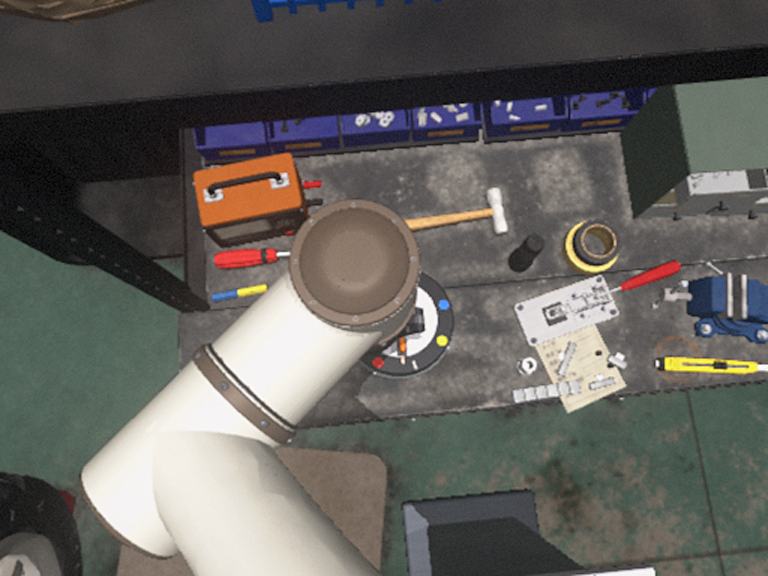

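View pics/s1.png

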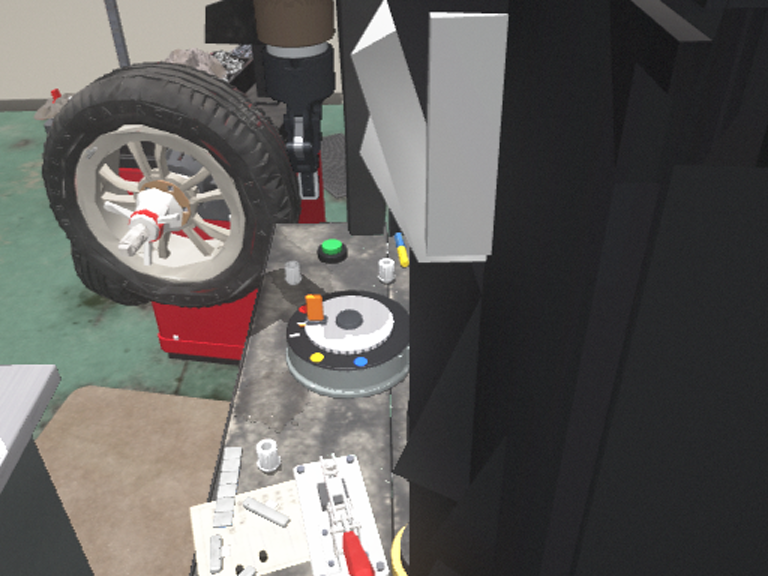

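The gripper is closed at about (308,195) in the side view. It is behind the tab and clear of it, so I'll lower it on the tab's +y side.

Emit:
jog_arm:
  increments:
    - [[0, 0.4, -4], [0, 0, 0], 0]
    - [[0, 0.4, -8], [0, 0, 0], 0]
    - [[0, 0.4, -11], [0, 0, 0], 0]
    - [[0, 0.4, -13.5], [0, 0, 0], 0]
    - [[0, 0.4, -14.4], [0, 0, 0], 0]

```text
clock: 1.7
ee_pos: [0.4891, 0.22, 0.0758]
orientation: [1.0, -0.003, -0.002, 0.002]
contact_force: [-0.1, -0.1, 0.3]
gripper_width: -0.001
```

```bash
python3 - <<'E'
from h import *
im=manip.grab_frame('side');save(im,'pics/s2.png',(150,60,290,280),3)
s=manip.read_state();print({k:np.round(v,3) for k,v in s.items()})
E
```

```text
{'clock': np.float64(1.75), 'joint_positions': array([ 0.725,  0.422, -0.415, -0.001, -0.739,  0.84 ]), 'qvel': array([-0.003, -0.038,  0.035,  0.01 , -0.049,  0.002]), 'effort': array([ 1.4400e-01, -3.7758e+01,  1.4417e+01,  3.2860e+00,  1.1700e-01,
       -1.0000e-03]), 'ee_pos': array([0.489, 0.22 , 0.076]), 'orientation': array([ 1.   , -0.003, -0.002,  0.002]), 'contact_force': array([ 0.48 , -0.135, -1.036]), 'wrist_torque': array([-0.009, -0.037,  0.038]), 'gripper_width': np.float64(-0.005)}
```

View pics/s2.png

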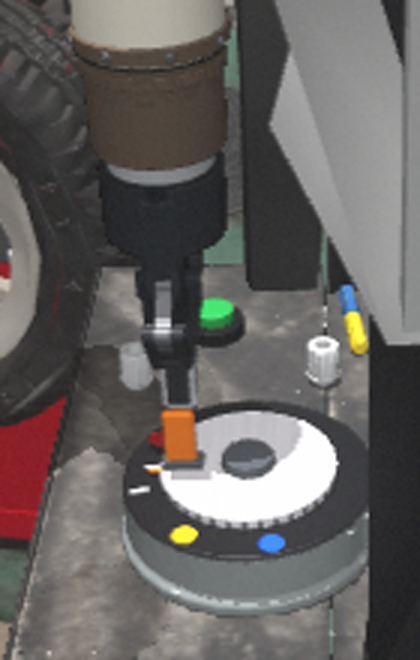

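```bash
cat >> h.py <<'E'
A=np.array([.5346,.1706]);Y=.228
def tcp(q,d=.0185,r=.042):
    t=np.pi+Y+q;return A+r*np.array([np.cos(t),np.sin(t)])-d*np.array([-np.sin(t),np.cos(t)])
E
python3 - <<'E'
from h import *
s=manip.read_state();print(s['ee_pos'])
for q in np.arange(-.45,.95,.1): 
    p=tcp(q);print(round(q,2),p.round(4),'d cm',((p-[.490,.2195])*100).round(2),'yaw',round(Y+q,3))
E
```

```text
[0.48928089 0.22006001 0.07578411]
-0.45 [0.4977 0.1979] d cm [ 0.77 -2.16] yaw -0.222
-0.35 [0.4952 0.1941] d cm [ 0.52 -2.54] yaw -0.122
-0.25 [0.493 0.19 ] d cm [ 0.3  -2.95] yaw -0.022
-0.15 [0.4913 0.1858] d cm [ 0.13 -3.37] yaw 0.078
-0.05 [0.49   0.1814] d cm [-0.   -3.81] yaw 0.178
0.05 [0.4891 0.1769] d cm [-0.09 -4.26] yaw 0.278
0.15 [0.4887 0.1723] d cm [-0.13 -4.72] yaw 0.378
0.25 [0.4888 0.1677] d cm [-0.12 -5.18] yaw 0.478
0.35 [0.4893 0.1631] d cm [-0.07 -5.64] yaw 0.578
0.45 [0.4903 0.1587] d cm [ 0.03 -6.08] yaw 0.678
0.55 [0.4917 0.1543] d cm [ 0.17 -6.52] yaw 0.778
0.65 [0.4935 0.1501] d cm [ 0.35 -6.94] yaw 0.878
0.75 [0.4958 0.1461] d cm [ 0.58 -7.34] yaw 0.978
0.85 [0.4984 0.1423] d cm [ 0.84 -7.72] yaw 1.078
```

Emit:
jog_arm:
  increments:
    - [[0.2, -1.5, 0], [0, 0, 0], 0]
    - [[0.3, -2.9, 0], [0, 0, 0], 0]
    - [[0.1, -3.4, 0], [0, 0, 0.08], 0]
    - [[0, -3.8, 0], [0, 0, 0.18], 0]
    - [[-0.1, -4.3, 0], [0, 0, 0.28], 0]

```text
clock: 2.25
ee_pos: [0.4904, 0.1776, 0.08]
orientation: [0.99, 0.138, 0.001, -0.001]
contact_force: [0.3, 3.2, -1.9]
gripper_width: 0.004
```

```bash
python3 - <<'E'
from h import *
im=manip.grab_frame('side');save(im,'pics/s3.png',(170,140,290,280),4)
s=manip.read_state();print({k:np.round(v,3) for k,v in s.items()})
E
```

```text
{'clock': np.float64(2.3), 'joint_positions': array([ 6.580e-01,  3.920e-01, -4.550e-01, -1.000e-03, -7.210e-01,
        1.192e+00]), 'qvel': array([ 0.006,  0.004,  0.01 ,  0.015, -0.011, -0.213]), 'effort': array([ -0.232, -33.717,  13.334,   3.07 ,  -0.226,   0.197]), 'ee_pos': array([0.49 , 0.177, 0.08 ]), 'orientation': array([ 0.99 ,  0.139,  0.001, -0.001]), 'contact_force': array([ 0.47 ,  0.727, -0.901]), 'wrist_torque': array([ 0.185, -0.063, -0.007]), 'gripper_width': np.float64(-0.001)}
```

View pics/s3.png

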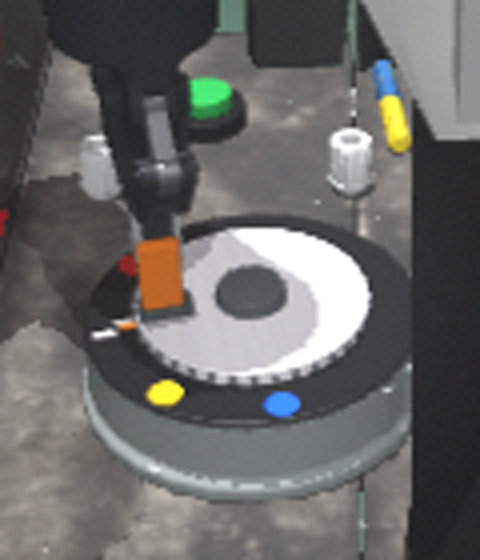

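It is pushing: the nose at (126,325) now lies beside the white dash. I'll carry on round the arc.

Emit:
jog_arm:
  increments:
    - [[0, -0.5, 0], [0, 0, 0.1], 0]
    - [[0, -0.9, 0], [0, 0, 0.2], 0]
    - [[0, -1.4, 0], [0, 0, 0.3], 0]
    - [[0.1, -1.8, 0], [0, 0, 0.4], 0]
    - [[0.3, -2.3, 0], [0, 0, 0.5], 0]

```text
clock: 2.8
ee_pos: [0.4928, 0.1544, 0.0799]
orientation: [0.926, 0.378, 0.001, -0.0]
contact_force: [-3.7, 1.3, 1.1]
gripper_width: -0.001
```

Emit:
jog_arm:
  increments:
    - [[0.1, -0.2, 0], [0, 0, 0.05], 0]
    - [[0.2, -0.4, 0], [0, 0, 0.1], 0]
    - [[0.3, -0.6, 0], [0, 0, 0.15], 0]
    - [[0.3, -0.6, 0], [0, 0, 0.15], 0]

```text
clock: 3.2
ee_pos: [0.496, 0.1481, 0.0798]
orientation: [0.896, 0.444, 0.001, -0.0]
contact_force: [-1.4, -0.7, 0.1]
gripper_width: -0.001
```

```bash
python3 - <<'E'
from h import *
im=manip.grab_frame('side');save(im,'pics/s4.png',(170,140,290,280),4)
im=manip.grab_frame('top');save(im,'pics/t4.png',(200,145,330,265),5)
s=manip.read_state();print({k:np.round(v,3) for k,v in s.items()})
E
```

```text
{'clock': np.float64(3.3), 'joint_positions': array([ 0.604,  0.389, -0.462,  0.   , -0.718,  1.887]), 'qvel': array([0.003, 0.008, 0.002, 0.002, 0.008, 0.006]), 'effort': array([-1.2700e-01, -3.3908e+01,  1.3498e+01,  3.0280e+00,  6.9000e-02,
        8.0000e-03]), 'ee_pos': array([0.496, 0.148, 0.079]), 'orientation': array([ 0.896,  0.444,  0.001, -0.   ]), 'contact_force': array([-1.224, -0.029,  0.813]), 'wrist_torque': array([0.015, 0.142, 0.051]), 'gripper_width': np.float64(-0.0)}
```

View pics/s4.png

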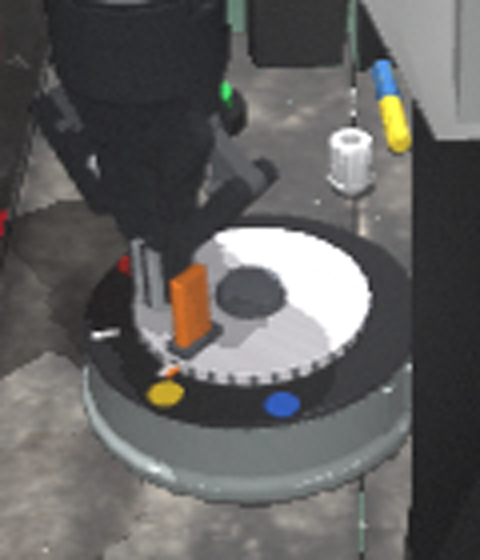

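View pics/t4.png

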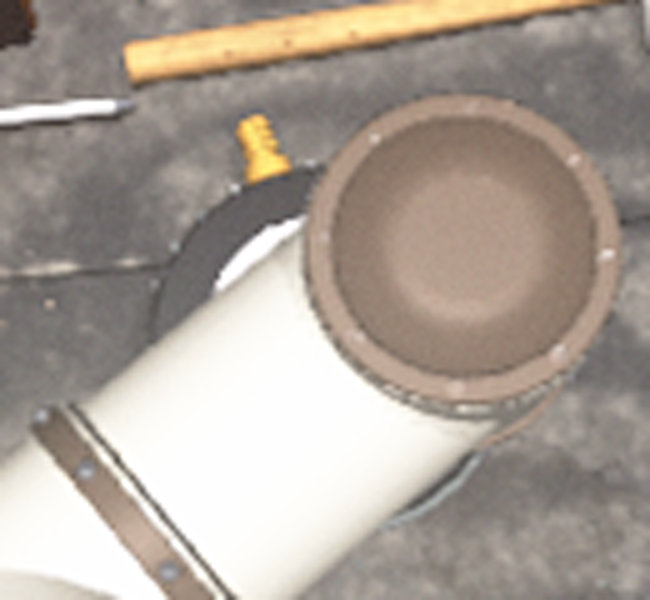

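```bash
python3 - <<'E'
from h import *
for q in (.6,.65,.7,.75,.785,.82):
    t=np.pi+Y+q; u=np.array([np.cos(t),np.sin(t)])
    print(q,*[np.round((proj('side',[*(A+r*u+[.0005,.001]),z])+.5-[170,140])*4-.5) for r,z in((.06,.046),(.07,.0445),(.032,.094),(.052,.094))])
p=back('side',170+(172+.5)/4-.5,140+(370.5)/4-.5,.046)[:2]-A-[.0005,.001]
print(np.hypot(*p),np.arctan2(-p[1],-p[0])-Y)
E
```

```text
0.6 [160. 369.] [144. 382.] [197. 258.] [165. 278.]
0.65 [164. 372.] [149. 385.] [199. 259.] [169. 280.]
0.7 [169. 374.] [155. 389.] [202. 260.] [173. 282.]
0.75 [174. 377.] [161. 391.] [205. 261.] [178. 284.]
0.785 [178. 378.] [165. 393.] [207. 262.] [181. 286.]
0.82 [182. 380.] [170. 395.] [209. 263.] [184. 287.]
0.056996957604247486 0.6850301375103586
```

The nose at (172,370) puts the dial at about 0.70 rad, so it needs about 0.085 rad (3.6 mm) more.

Emit:
jog_arm:
  increments:
    - [[0.15, -0.1, 0], [0, 0, 0.04], 0]
    - [[0.3, -0.2, 0], [0, 0, 0.08], 0]
    - [[0.3, -0.2, 0], [0, 0, 0.08], 0]

```text
clock: 3.6
ee_pos: [0.4983, 0.1462, 0.0787]
orientation: [0.877, 0.48, -0.001, -0.0]
contact_force: [-3.0, -0.4, 0.6]
gripper_width: 0.002
```

```bash
python3 - <<'E'
from h import *
im=manip.grab_frame('side');save(im,'pics/s5.png',(190,170,250,260),8)
s=manip.read_state();print({k:np.round(v,3) for k,v in s.items()})
E
```

```text
{'clock': np.float64(3.65), 'joint_positions': array([ 0.598,  0.393, -0.458, -0.   , -0.721,  1.974]), 'qvel': array([0.003, 0.004, 0.   , 0.001, 0.006, 0.   ]), 'effort': array([ -0.3  , -33.919,  14.432,   3.384,   0.558,   0.063]), 'ee_pos': array([0.498, 0.146, 0.079]), 'orientation': array([ 0.877,  0.48 , -0.001, -0.   ]), 'contact_force': array([-1.945,  0.221, -0.219]), 'wrist_torque': array([-0.124,  0.673, -0.048]), 'gripper_width': np.float64(-0.003)}
```

View pics/s5.png

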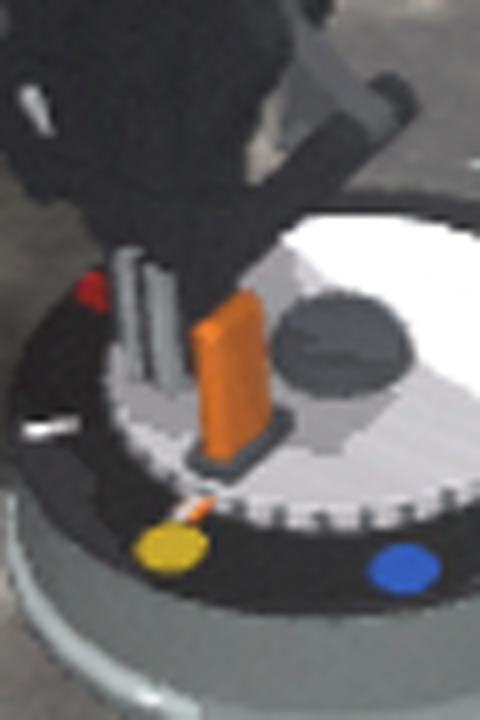

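```bash
python3 - <<'E'
from h import *
for q in (.7,.74,.785,.82,.86):
    t=np.pi+Y+q; u=np.array([np.cos(t),np.sin(t)])
    print(q,*[np.round((proj('side',[*(A+r*u+[.0005,.001]),z])+.5-[190,170])*8-.5) for r,z in((.054,.047),(.0635,.046),(.07,.0445),(.032,.094),(.052,.094))])
E
```

```text
0.7 [196. 492.] [169. 517.] [150. 538.] [245. 281.] [187. 325.]
0.74 [203. 495.] [177. 521.] [160. 542.] [249. 283.] [194. 329.]
0.785 [211. 499.] [187. 526.] [171. 547.] [254. 285.] [202. 332.]
0.82 [218. 501.] [195. 529.] [180. 551.] [258. 286.] [209. 335.]
0.86 [226. 504.] [205. 532.] [190. 554.] [263. 288.] [217. 337.]
```

The pointer lines up with the yellow dot (nose line (212,500)→(182,522), dot at (172,547)), which gives about 0.77 rad. I'll back off the tab and lift.

Emit:
jog_arm:
  increments:
    - [[-1, 0.6, 0], [0, 0, 0], 0]
    - [[-2, 1.3, 0], [0, 0, 0], 0]
    - [[-2, 1.3, 4], [0, 0, 0], 0]
    - [[-2, 1.3, 8], [0, 0, 0], 0]
    - [[-2, 3, 10], [0, 0, -0.1], 0]

```text
clock: 4.15
ee_pos: [0.4794, 0.1774, 0.1822]
orientation: [0.9, 0.435, 0.003, -0.0]
contact_force: [-0.5, 1.3, -0.5]
gripper_width: 0.0
```

Emit:
jog_arm:
  increments:
    - [[0, 4.5, 0], [0, 0, -0.14], 0]
    - [[0, 9, 0], [0, 0, -0.28], 0]
    - [[0, 13.5, 0], [0, 0, -0.42], 0]
    - [[0.5, 18, 0], [0, 0, -0.56], 0]
    - [[1, 22, 0], [0, 0, -0.7], 0]

```text
clock: 4.65
ee_pos: [0.4878, 0.3997, 0.1788]
orientation: [0.995, 0.099, 0.001, -0.0]
contact_force: [-0.0, 0.1, 0.0]
gripper_width: 0.0
```

```bash
python3 - <<'E'
from h import *
im=manip.grab_frame('side');save(im,'pics/s6.png',(150,100,290,260),4)
im=manip.grab_frame('top');save(im,'pics/t6.png',(220,165,310,255),6)
s=manip.read_state();print({k:np.round(v,3) for k,v in s.items()})
E
```

```text
{'clock': np.float64(4.75), 'joint_positions': array([ 9.440e-01,  4.450e-01, -6.500e-02,  1.000e-03, -1.058e+00,
        8.320e-01]), 'qvel': array([-0.042, -0.044, -0.087, -0.015, -0.022,  0.11 ]), 'effort': array([  0.666, -40.195,  18.601,   4.058,   0.089,  -0.509]), 'ee_pos': array([0.488, 0.402, 0.178]), 'orientation': array([ 0.995,  0.103,  0.001, -0.001]), 'contact_force': array([-0.096, -0.359, -0.485]), 'wrist_torque': array([-0.135,  0.   ,  0.031]), 'gripper_width': np.float64(0.003)}
```

View pics/s6.png

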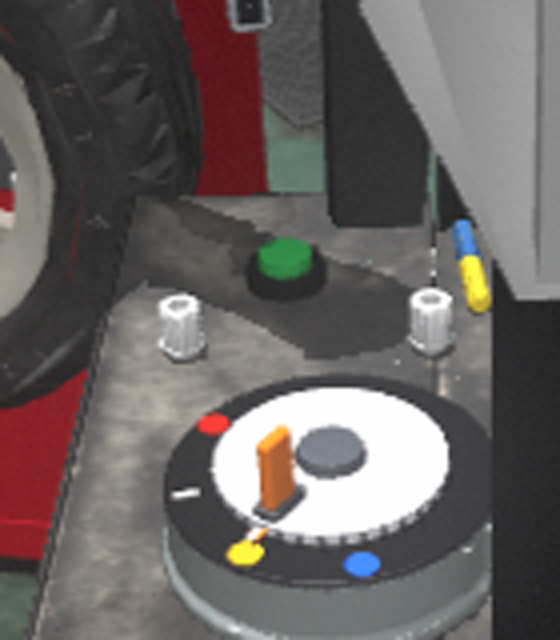

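View pics/t6.png

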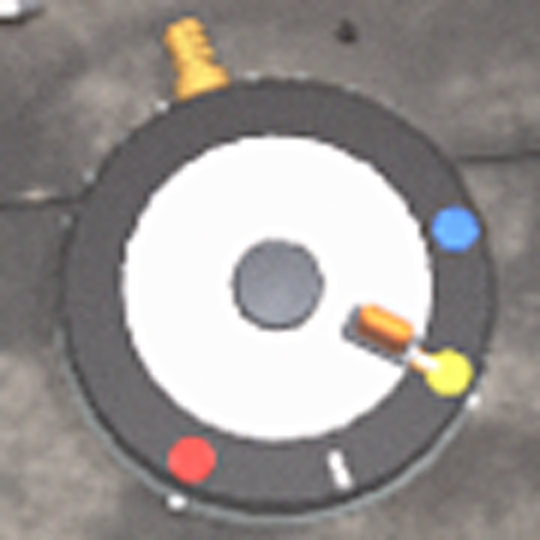

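The dial is set; both views agree. Next is the button, which the two cameras put at about (0.4985, 0.4048). I'll move above it and go down to TCP z≈0.045.

Emit:
jog_arm:
  increments:
    - [[0.5, 0.2, -3], [0, 0, 0], 0]
    - [[1, 0.3, -6], [0, 0, 0], 0]
    - [[1, 0.3, -9.5], [0, 0, 0], 0]
    - [[1, 0.3, -12.5], [0, 0, 0], 0]
    - [[1, 0.3, -13.3], [0, 0, 0], 0]

```text
clock: 5.25
ee_pos: [0.4965, 0.3977, 0.0419]
orientation: [0.995, 0.101, -0.003, 0.002]
contact_force: [-0.5, -0.6, -0.4]
gripper_width: 0.003
```

```bash
python3 - <<'E'
from h import *
im=manip.grab_frame('side');save(im,'pics/s7.png',(170,80,270,190),6)
s=manip.read_state();print({k:np.round(v,4) for k,v in s.items() if k in('ee_pos','contact_force','clock')})
E
```

```text
{'clock': np.float64(5.3), 'ee_pos': array([0.4971, 0.3982, 0.0426]), 'contact_force': array([ 0.0701, -0.1119, -0.6918])}
```

View pics/s7.png

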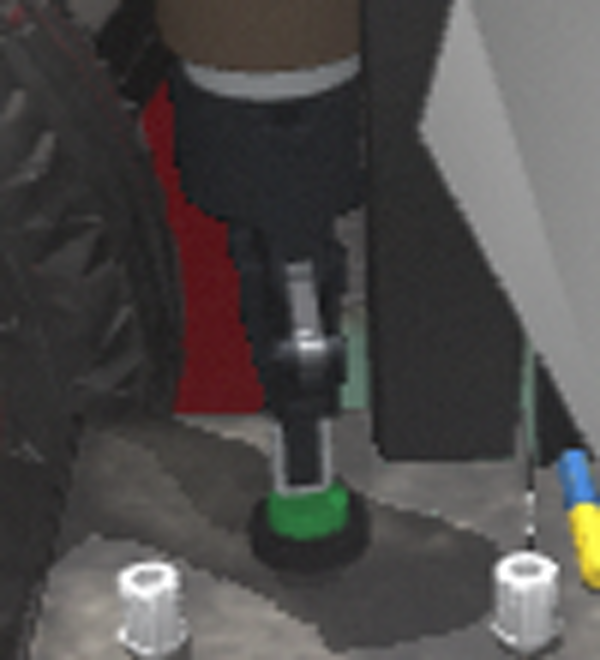

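The fingertips (300,490) are over the green cap. I'll shift 5 mm in +y and press.

Emit:
jog_arm:
  increments:
    - [[0.1, 0.6, 0], [0, 0, 0], 0]
    - [[0.1, 0.6, -0.7], [0, 0, 0], 0]
    - [[0.1, 0.6, -1.2], [0, 0, 0], 0]
    - [[0.1, 0.6, -1.6], [0, 0, 0], 0]
    - [[0.1, 0.6, -1.7], [0, 0, 0], 0]

```text
clock: 5.8
ee_pos: [0.5002, 0.4064, 0.0292]
orientation: [0.995, 0.102, 0.001, -0.001]
contact_force: [-1.1, 1.7, 3.3]
gripper_width: -0.003
```

```bash
python3 - <<'E'
from h import *
im=manip.grab_frame('side');save(im,'pics/s8.png',(190,130,250,190),8)
s=manip.read_state();print({k:np.round(v,4) for k,v in s.items() if k in('ee_pos','contact_force','clock')})
E
```

```text
{'clock': np.float64(5.85), 'ee_pos': array([0.5002, 0.4064, 0.0292]), 'contact_force': array([-1.461 ,  0.7667,  3.9885])}
```

View pics/s8.png

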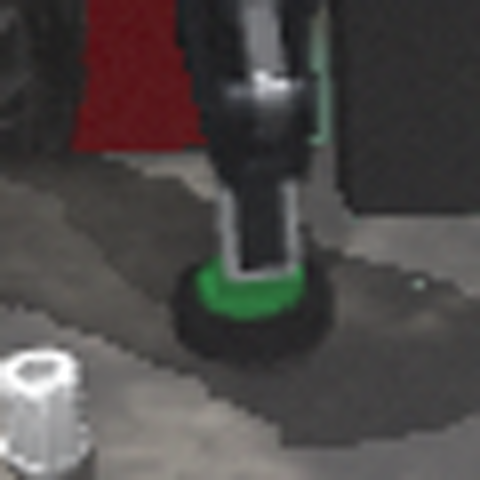

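It is partly down (4 N, about 4 mm). I'll push to the stop.

Emit:
jog_arm:
  increments:
    - [[-0.1, -0.1, -0.3], [0, 0, 0], 0]
    - [[-0.1, -0.1, -0.5], [0, 0, 0], 0]
    - [[-0.1, -0.1, -0.6], [0, 0, 0], 0]
    - [[-0.1, -0.1, -0.6], [0, 0, 0], 0]

```text
clock: 6.25
ee_pos: [0.5002, 0.4064, 0.0269]
orientation: [0.995, 0.102, 0.002, -0.002]
contact_force: [-3.9, -0.3, 18.4]
gripper_width: -0.003
```

```bash
python3 - <<'E'
from h import *
im=manip.grab_frame('side');save(im,'pics/s9.png',(190,130,250,190),8)
s=manip.read_state();print({k:np.round(v,4) for k,v in s.items() if k in('ee_pos','contact_force','clock')})
E
```

```text
{'clock': np.float64(6.3), 'ee_pos': array([0.5002, 0.4064, 0.0269]), 'contact_force': array([-4.3917,  0.2603, 18.2445])}
```

View pics/s9.png

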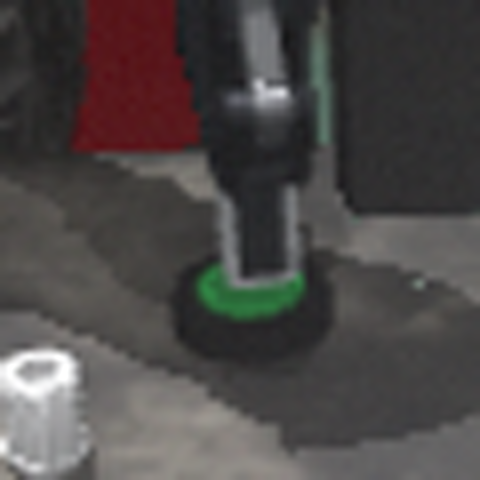

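The tool is on the hard stop: 18 N, against the 5 N needed, and tip z ≈ 0.016, the fully-down height. I'll lift straight up and clear.

Emit:
jog_arm:
  increments:
    - [[0, 0, 1], [0, 0, 0], 0]
    - [[0, 0, 4], [0, 0, 0], 0]
    - [[0, 0, 8], [0, 0, 0], 0]
    - [[0, 0, 12], [0, 0, 0], 0]
    - [[0, 0, 15], [0, 0, 0], 0]

```text
clock: 6.8
ee_pos: [0.499, 0.4044, 0.1747]
orientation: [0.995, 0.101, 0.0, -0.0]
contact_force: [0.9, -0.0, 0.4]
gripper_width: 0.0
```

Emit:
jog_arm:
  increments:
    - [[-2, 0, 3], [0, 0, 0], 0]
    - [[-4, 0, 5], [0, 0, 0], 0]
    - [[-4, 0, 5], [0, 0, 0], 0]
    - [[-4, 0, 5], [0, 0, 0], 0]
    - [[-4, 0, 5], [0, 0, 0], 0]

```text
clock: 7.3
ee_pos: [0.4587, 0.404, 0.2208]
orientation: [0.995, 0.101, -0.001, 0.001]
contact_force: [0.2, 0.2, -0.5]
gripper_width: -0.0
```

```bash
python3 - <<'E'
from h import *
im=manip.grab_frame('side');save(im,'pics/s10.png',(150,100,290,260),4)
im=manip.grab_frame('top');save(im,'pics/t10.png',(220,165,310,255),6)
s=manip.read_state();print({k:np.round(v,3) for k,v in s.items()})
E
```

```text
{'clock': np.float64(7.4), 'joint_positions': array([ 0.986,  0.379, -0.057, -0.   , -1.138,  0.787]), 'qvel': array([-0.   , -0.001,  0.006,  0.002, -0.001, -0.002]), 'effort': array([ 8.2000e-02, -3.8853e+01,  1.8442e+01,  4.0930e+00, -9.0000e-03,
        1.0000e-03]), 'ee_pos': array([0.459, 0.404, 0.221]), 'orientation': array([ 0.995,  0.101, -0.001,  0.001]), 'contact_force': array([ 0.733, -0.058, -0.224]), 'wrist_torque': array([ 0.008, -0.032,  0.007]), 'gripper_width': np.float64(0.003)}
```

View pics/s10.png

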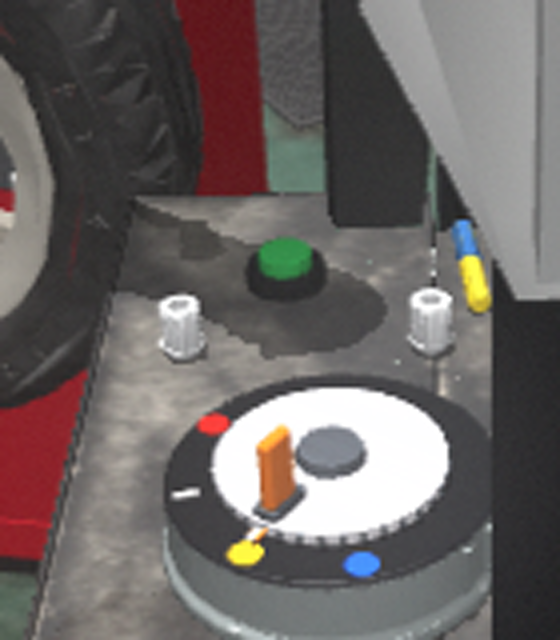

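View pics/t10.png

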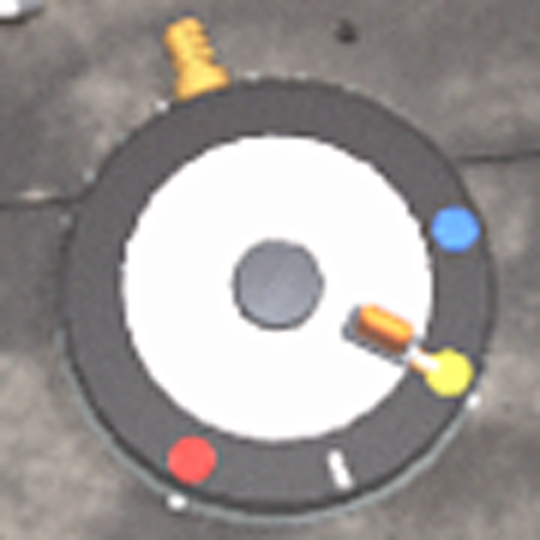

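The button is back up (287,258), the pointer is on yellow in both views, and the nuts and crayon are where they were. The arm is clear and still, so I'm handing in.

```bash
python3 -c "
from cell import manip
print(manip.close_job())"
```

```text
the job is handed in; nothing more can be done
None
```

The selector is set to yellow, the start button has been pressed and released, and the job is handed in at about 7.4 s of the 64 s allowed. The hand-in reports no verdict.

- **Dial:** I pushed the tab from the side with the shut fingers, from about -0.24 to about 0.77 rad. Yellow is at 0.785, so the pointer is about 1 mm off its dot. Both cameras agreed on this before and after the button press.
- **Start button:** The first press stopped about 4 mm down at 4 N, so I pushed on without lifting. It then reached the hard stop at 18 N with the fingertips about 16 mm above the bench, the fully-down height. After I lifted, the side picture shows it up again.
- **Bystanders:** The last side picture shows the crayon and the two wheel nuts near the selector where they were. I did not look again at the hammer, the screwdriver or the third nut, but the arm never went down near them.
- **Arm:** At hand-in it was still and clear, with only sensor noise (under 1 N) on the force reading.

The two cameras disagreed by up to about 3 mm on positions, close to the stated calibration error.

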